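Sort varnish spray cans by heft

ROBOT

A 6-joint arm with a two-finger parallel gripper is mounted at the origin on the work surface. World frame = base frame: x ahead of the robot, y to its left, z up, the work surface at z = 0. Lengths are in mm, angles in rad, forces in N, time in s.
With the tool pointing down it reaches from about 300 to 750 mm from the base axis. Payload 8.5 kg.
Tool frame: the origin (TCP) lies midway between the tips of the shut fingers; the grasp point (between the pads) lies 19 mm behind it; z points along the fingers, y is the line along which they close (so a half turn about z gives the same grasp; the last joint's range is limited). The gripper opens to 85 mm and grips with 20 to 120 N. Pads are 22 mm wide; open, the fingers measure 114 mm over their backs; the gripper's body (76 mm by 85 mm) begins 54 mm behind the grasp point. The pads swing forward as they close: fully open they stand 13 mm farther back than shut.
Start: joints at [0.936, 0.381, 1.297, -0, 1.464, -0.215], TCP at [224.157, 502.229, 231.322] pointing down, gripper open.
Joint ranges: [-3.11, 3.11], [-0.89, 2.33], [0.22, 2.48], [-1.42, 4.56], [0.17, 2.85], [-2.88, 2.88]. Speed limits (rad/s): [2.39, 2.39, 3.14, 3.14, 3.14, 3.14].

INTERFACE

Orientations are given as a unit quaternion [x, y, z, w].
In Python, from cell import manip gives the robot as it stands.
- The arm moves only by the tool step_arm, never from a script. Its argument "targets" is a list that holds one entry, the list of rows, each a list of 5 numbers: the shift along the world's x, y, z in mm, then the turn about the world's z in degrees, then the closure, from 0 (fully open) to 1 (shut). In form: [[[dx, dy, dz, yaw, fingers], ...]]. A call has 1 to 20 rows; each row shifts and turns the commanded pose from where the row before left it; what a row does not reach is not made up. A row lasts 1/10 s, in which the tool goes at most 50 mm and 8.59 degrees, less where a joint would pass 70% of its speed; a pose out of reach is approached as far as the arm can. A call with a gripper value outside its range is refused whole. The fingers move at their own pace and stop on an object; "squeeze" is the grip in N (left out, the last holds). Time passes only in rows, so rows that do not move let the fingers close. It gives the time, the measured TCP pose, the force, the opening and the grip force at its end, in the units of the state.
- manip.state(): the state, without advancing time (a new reading comes with each control period).
- manip.grab_frame(name): name is "scene" or "top"; returns the picture (384x512x3 uint8, blue, green, red); there is no depth.
- manip.calibration(name): a dict with "fx", "fy", "cx", "cy" (pixels), "rvec" (rotation vector, rad) and "tvec" (3), from world to camera coordinates, as OpenCV has them. Camera axes: x right, y down, z forward; pixel columns grow to the right and rows downward; lengths in mm; the calibration is good to about 2 mm. A picture is of the moment at which its call begins. calibration takes no time and is no camera call.
- manip.sign_off(): hands the job in; it is judged then, once.
The state is a dict: "time": time; "q": joint angles; "qvel": joint speeds; "effort": joint torques, N m; "ee_pos": TCP position; "ee_rot": TCP orientation; "force": force on the tool from outside, world axes, zero at the start; "moment": the same for the moment, N m; "finger_gap": opening from 0.0 (shut) to 1.0 (fully open); "grip_force": force on a finger pad.
Only numpy, scipy, OpenCV 4.12 (cv2) and the standard library are available. Lean on these libraries where they do the work, as an engineer would, in place of code of your own. Each camera call takes 0.05 s, during which the arm holds its last target. There are 200 camera calls.

TASK

The two aerosol varnish cans look alike, so sort them by weight: taking one can at a time, lift it just clear of the table (no more than a few centimetres), hold it still for a moment to feel how heavy it is, and stand it in a free well before you take the other. Full cans go into the plywood rack and spent ones into the steel return caddy, each seated upright and fully home and let go of; the wells are snug and sprung, so feel each can in and press it gently past the springs until it bottoms, without forcing or dropping it, and leave everything else on the table where it is.

Things in the scene. Friction and masses are not known exactly. Their poses are not given: they have to be found in the camera images.
- can_1: upright opaque aerosol varnish can, aluminium, paper band, white cap: a cylinder 45 mm across and 165 mm high with a rolled foot rim, 50 mm across and 6 mm high, at the bottom; origin: centre of its underside, z up its axis. Starts standing on the table. A full can weighs 300 to 400 g, a spent one 85 to 100 g; its looks and name say nothing, and any mix is possible
- can_2: the same in every way as can_1: upright opaque aerosol varnish can, aluminium, paper band, white cap: a cylinder 45 mm across and 165 mm high with a rolled foot rim, 50 mm across and 6 mm high, at the bottom; origin: centre of its underside, z up its axis. Starts standing on the table. Grip its upper part; 25 N is plenty
- rack: rack for full cans: solid plywood block, 90 (x) by 180 (y) by 60 mm high, fixed, at the left or the right. Two blind round wells 80 mm apart along its y, 52 mm wide (1 mm of play round the rim), 45 mm deep: a can fully home has its underside 15 mm above the table. Origin: centre of the underside
- caddy: caddy for spent cans: open steel carrier, 100 (x) by 180 mm (y), fixed, on the other side from the rack. Top plate 5 mm thick, upper face at 55 mm, with two 52 mm round holes 80 mm apart along its y, over a floor pan: a can fully home has its underside 8 mm above the table. Wire bails at the y ends reach 13 mm out, 69 mm high. Origin: centre of the underside
- rack_well0 (a point): centre of the mouth of the rack's -y well, 60 mm above the table, level with its upper face. Deep inside, on its -x and +x sides, two sprung steel leaves snap in over the can's foot rim: the can's own weight stops some 10 mm short of the floor, and a further push of 3 to 10 N takes it past the leaves and onto the hard floor
- rack_well1 (a point): centre of the mouth of the rack's +y well, 60 mm above the table, level with its upper face. Deep inside, on its -x and +x sides, two sprung steel leaves snap in over the can's foot rim: the can's own weight stops some 10 mm short of the floor, and a further push of 3 to 10 N takes it past the leaves and onto the hard floor
- caddy_well0 (a point): centre of the mouth of the caddy's -y well, 55 mm above the table, level with its upper face. Deep inside, on its -x and +x sides, two sprung steel leaves snap in over the can's foot rim: the can's own weight stops some 10 mm short of the floor, and a further push of 3 to 10 N takes it past the leaves and onto the hard floor
- caddy_well1 (a point): centre of the mouth of the caddy's +y well, 55 mm above the table, level with its upper face. Deep inside, on its -x and +x sides, two sprung steel leaves snap in over the can's foot rim: the can's own weight stops some 10 mm short of the floor, and a further push of 3 to 10 N takes it past the leaves and onto the hard floor
- table: the table, its top at height 0 and covered with a sheet of paper
- tube: bystander: a blue paint tube standing on its black cap, 140 mm tall, 46 mm wide; origin under its cap. To be left alone
- tube_flat: bystander: a red and white paint tube lying on the table, 125 mm long, 44 mm wide. To be left alone
- tape: bystander: a roll of masking tape lying flat, 96 mm across, 25 mm high. To be left alone
- pot: bystander: a low round paint pot with a black lid, 66 mm across, 62 mm high. To be left alone
- brush_jar: bystander: a white jar full of brushes, 80 mm across, about 260 mm high with the brushes. To be left alone
- palette_knife: bystander: a palette knife, about 200 mm long, lying flat. To be left alone
- brush: bystander: a brush, about 200 mm long, lying flat. To be left alone
Things that resemble listed ones, but are neither listed nor needed, are in the scene too. Leave any purple look-alike of the can_2 alone.

How it is judged (in metres and radians):
On the way, in this order (a step that is already met when the one before it is completed fails the run):
1. a can is held still just clear of the table (its underside 5 to 45 mm up, upright within 0.1 rad) for 0.3 s (((height (world z) of can_1 between 0.005 and 0.045 m and linear speed of can_1 below 0.03 m/s and angle between can_1's own z axis and vertical below 0.1 rad) or (height (world z) of can_2 between 0.005 and 0.045 m and linear speed of can_2 below 0.03 m/s and angle between can_2's own z axis and vertical below 0.1 rad))), for 0.3 s.
2. that or the other can stands fully home in a well of the right holder, let go of (((((horizontal distance between can_1 and rack_well0 below 0.006 m and z of can_1 in the frame of rack between 0.012 and 0.018 m and contact force between can_1 and rack above 2 N) or (horizontal distance between can_1 and rack_well1 below 0.006 m and z of can_1 in the frame of rack between 0.012 and 0.018 m and contact force between can_1 and rack above 2 N) or (horizontal distance between can_1 and caddy_well0 below 0.006 m and z of can_1 in the frame of caddy between 0.005 and 0.011 m and contact force between can_1 and caddy between 0.3 and 2 N) or (horizontal distance between can_1 and caddy_well1 below 0.006 m and z of can_1 in the frame of caddy between 0.005 and 0.011 m and contact force between can_1 and caddy between 0.3 and 2 N)) and angle between can_1's own z axis and vertical below 0.08 rad and linear speed of can_1 below 0.02 m/s and contact force between the fingers and can_1 below 0.1 N) or (((horizontal distance between can_2 and rack_well0 below 0.006 m and z of can_2 in the frame of rack between 0.012 and 0.018 m and contact force between can_2 and rack above 2 N) or (horizontal distance between can_2 and rack_well1 below 0.006 m and z of can_2 in the frame of rack between 0.012 and 0.018 m and contact force between can_2 and rack above 2 N) or (horizontal distance between can_2 and caddy_well0 below 0.006 m and z of can_2 in the frame of caddy between 0.005 and 0.011 m and contact force between can_2 and caddy between 0.3 and 2 N) or (horizontal distance between can_2 and caddy_well1 below 0.006 m and z of can_2 in the frame of caddy between 0.005 and 0.011 m and contact force between can_2 and caddy between 0.3 and 2 N)) and angle between can_2's own z axis and vertical below 0.08 rad and linear speed of can_2 below 0.02 m/s and contact force between the fingers and can_2 below 0.1 N))), for 0.3 s.
3. with one can seated, the other is held still just clear of the table in the same way for 0.3 s (((((horizontal distance between can_1 and rack_well0 below 0.006 m and z of can_1 in the frame of rack between 0.012 and 0.018 m and contact force between can_1 and rack above 2 N) or (horizontal distance between can_1 and rack_well1 below 0.006 m and z of can_1 in the frame of rack between 0.012 and 0.018 m and contact force between can_1 and rack above 2 N) or (horizontal distance between can_1 and caddy_well0 below 0.006 m and z of can_1 in the frame of caddy between 0.005 and 0.011 m and contact force between can_1 and caddy between 0.3 and 2 N) or (horizontal distance between can_1 and caddy_well1 below 0.006 m and z of can_1 in the frame of caddy between 0.005 and 0.011 m and contact force between can_1 and caddy between 0.3 and 2 N)) and angle between can_1's own z axis and vertical below 0.08 rad and linear speed of can_1 below 0.02 m/s and contact force between the fingers and can_1 below 0.1 N and height (world z) of can_2 between 0.005 and 0.045 m and linear speed of can_2 below 0.03 m/s and angle between can_2's own z axis and vertical below 0.1 rad) or (((horizontal distance between can_2 and rack_well0 below 0.006 m and z of can_2 in the frame of rack between 0.012 and 0.018 m and contact force between can_2 and rack above 2 N) or (horizontal distance between can_2 and rack_well1 below 0.006 m and z of can_2 in the frame of rack between 0.012 and 0.018 m and contact force between can_2 and rack above 2 N) or (horizontal distance between can_2 and caddy_well0 below 0.006 m and z of can_2 in the frame of caddy between 0.005 and 0.011 m and contact force between can_2 and caddy between 0.3 and 2 N) or (horizontal distance between can_2 and caddy_well1 below 0.006 m and z of can_2 in the frame of caddy between 0.005 and 0.011 m and contact force between can_2 and caddy between 0.3 and 2 N)) and angle between can_2's own z axis and vertical below 0.08 rad and linear speed of can_2 below 0.02 m/s and contact force between the fingers and can_2 below 0.1 N and height (world z) of can_1 between 0.005 and 0.045 m and linear speed of can_1 below 0.03 m/s and angle between can_1's own z axis and vertical below 0.1 rad))), for 0.3 s.
At the end, for the whole second after the job is handed in: each can stands in one of the two wells of the right holder (full, 300 g or more: plywood rack; spent, 100 g or less: steel caddy), its axis within 6 mm of the well's, its underside within 3 mm of the well's floor, upright within 0.08 rad, at rest, let go of (((horizontal distance between can_1 and rack_well0 below 0.006 m and z of can_1 in the frame of rack between 0.012 and 0.018 m and contact force between can_1 and rack above 2 N) or (horizontal distance between can_1 and rack_well1 below 0.006 m and z of can_1 in the frame of rack between 0.012 and 0.018 m and contact force between can_1 and rack above 2 N) or (horizontal distance between can_1 and caddy_well0 below 0.006 m and z of can_1 in the frame of caddy between 0.005 and 0.011 m and contact force between can_1 and caddy between 0.3 and 2 N) or (horizontal distance between can_1 and caddy_well1 below 0.006 m and z of can_1 in the frame of caddy between 0.005 and 0.011 m and contact force between can_1 and caddy between 0.3 and 2 N)) and angle between each of can_1, can_2's own z axis and vertical below 0.08 rad and linear speed of each of can_1, can_2 below 0.02 m/s and contact force between the fingers and can_1 below 0.1 N and ((horizontal distance between can_2 and rack_well0 below 0.006 m and z of can_2 in the frame of rack between 0.012 and 0.018 m and contact force between can_2 and rack above 2 N) or (horizontal distance between can_2 and rack_well1 below 0.006 m and z of can_2 in the frame of rack between 0.012 and 0.018 m and contact force between can_2 and rack above 2 N) or (horizontal distance between can_2 and caddy_well0 below 0.006 m and z of can_2 in the frame of caddy between 0.005 and 0.011 m and contact force between can_2 and caddy between 0.3 and 2 N) or (horizontal distance between can_2 and caddy_well1 below 0.006 m and z of can_2 in the frame of caddy between 0.005 and 0.011 m and contact force between can_2 and caddy between 0.3 and 2 N)) and contact force between the fingers and can_2 below 0.1 N); the robot touches nothing.
It fails at once if a can is pressed, knocked or dropped onto the rack or the caddy with more than 30 N (contact force between any of can_1, can_2 and rack above 30 N or contact force between any of can_1, can_2 and caddy above 30 N).
It fails at once if a can is tipped by more than 0.5 rad (angle between any of can_1, can_2's own z axis and vertical above 0.5 rad).
It fails at once if a bystander is moved by more than 25 mm (distance of any of tube, tube_flat, tape, pot, brush_jar, palette_knife, brush from where it was at the start of the episode above 0.025 m).
It also fails if it takes over 72 s, if anything falls off the work surface, if the arm or the gripper's body presses on something with over 40 N, if the wrist force passes 120 N, or if a joint passes its speed limit or range.

## Working session

There is one attempt and no reset: what is moved stays moved. The work goes in short steps, Python scripts to look and compute and a tool call to move; the robot and the scene stay as the last step left them, time stands still between calls to the robot, and variables do not carry over. Pictures are saved under pics/ and viewed, at most 10 in all, crops included, and the job is handed in when it is done.

Besides the shell and the picture viewer there is one more tool, called after "Emit:" as a command line: name --argument value ..., lists and objects as JSON in quotes. step_arm: Moves the arm, as the interface text tells. Its arguments: {"type":"object","properties":{"targets":{"type":"array"},"squeeze":{"type":"number"}},"required":["targets"]}

```bash
mkdir -p pics; cat > h.py <<'E'
import numpy as np, cv2
from cell import manip
def cal(n):
    c=manip.calibration(n); K=np.array([[c['fx'],0,c['cx']],[0,c['fy'],c['cy']],[0,0,1.]])
    R=cv2.Rodrigues(np.array(c['rvec'],float))[0]; t=np.array(c['tvec'],float).ravel()
    return K,R,t
def ray(n,u,v,z):
    K,R,t=cal(n); d=R.T@np.linalg.solve(K,[u,v,1.]); o=-R.T@t
    return (o+d*(z-o[2])/d[2])
def proj(n,p):
    K,R,t=cal(n); q=K@(R@np.array(p,float)+t); return q[:2]/q[2]
E
python3 - <<'E'
from h import *
for n in('scene','top'):
    f=manip.grab_frame(n); cv2.imwrite(f'pics/{n}0.png',f)
    cv2.imwrite(f'pics/{n}0b.png',cv2.resize(f,(800,600),interpolation=cv2.INTER_CUBIC))
    K,R,t=cal(n); print(n,K[0,0],(-R.T@t).round(),R[2].round(2))
print(manip.state())
E
```

```text
scene 408.5107213841777 [1239.  533.  666.] [-0.66 -0.51 -0.55]
top 431.38783060527174 [ 468.   -6. 1082.] [ 0.1   0.02 -1.  ]
{'time': 0.1, 'q': array([ 9.35690851e-01,  3.81159569e-01,  1.29816503e+00,  5.99143522e-06,
        1.46359649e+00, -2.15273427e-01]), 'qvel': array([ 0.00067656,  0.00166283, -0.00098477,  0.00033843,  0.00147183,
        0.00049588]), 'effort': array([ 3.79616002e-03, -4.49215436e+01, -2.31655669e+01, -9.44414160e-05,
        3.69409812e-03,  3.69351142e-06]), 'ee_pos': array([224.01416847, 502.02906894, 230.76362426]), 'ee_rot': array([ 2.08378038e-01,  9.78048134e-01, -6.03848421e-04, -2.76698881e-04]), 'force': array([0.20256366, 0.71418831, 0.81788621]), 'moment': array([ 3.10926003e-02, -6.23923532e-05, -5.38869220e-02]), 'grip_force': 0.0, 'finger_gap': 1.0020685427709566}
```

View pics/scene0b.png

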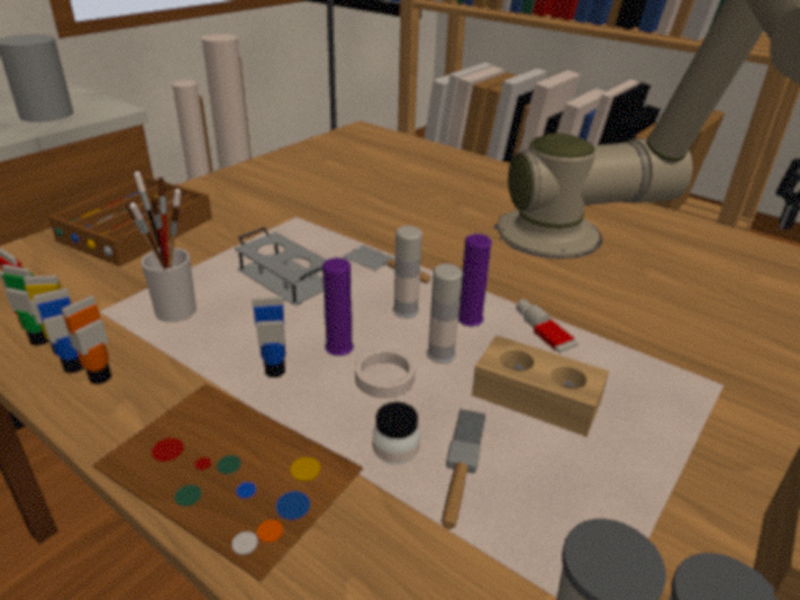

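View pics/top0b.png

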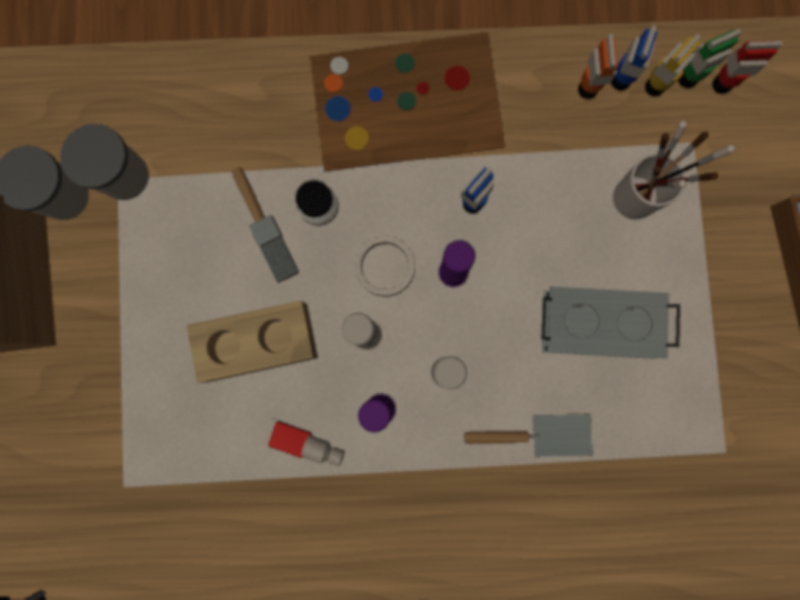

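The scene view shows two grey cans at (407,270) and (444,312), with purple look-alikes beside them. In the top view (800x600) the cans are at (361,330) and (449,372), the rack is at (252,341) with +y to the left, and the caddy is at (607,323). Next I'll measure these from enlarged crops.

```bash
python3 - <<'E'
from h import *
fs=[manip.grab_frame('top').astype(float) for _ in range(6)]
f=np.mean(fs,0); np.save('top.npy',f); g=f.astype(np.uint8)
fs=np.mean([manip.grab_frame('scene').astype(float) for _ in range(4)],0); np.save('scene.npy',fs)
def crop(im,u0,v0,w,h,W,H): return cv2.resize(im[v0:v0+h,u0:u0+w],(W,H),interpolation=cv2.INTER_CUBIC)
a=crop(g,115,185,95,65,400,274); b=crop(g,340,178,100,65,400,260); c=crop(g,210,190,100,70,400,280)
s=crop(fs.astype(np.uint8),230,130,80,120,200,300)
d=np.zeros((600,800,3),np.uint8); d[:274,:400]=a; d[:260,400:]=b; d[290:570,:400]=c; d[290:590,500:700]=s
cv2.imwrite('pics/c1.png',cv2.convertScaleAbs(d,alpha=1.4))
hsv=cv2.cvtColor(g,cv2.COLOR_BGR2HSV)
for n,(u,v) in dict(can1=(231,211),can2=(287,238),rackface=(160,216),rackface2=(140,238),paper=(190,190),caddy=(390,206),caddyhole=(372,206),hole=(143,222)).items(): print(n,g[v,u],hsv[v,u])
E
```

```text
can1 [107 120 129] [ 18  43 129]
can2 [106 119 129] [ 17  45 129]
rackface [ 78 112 134] [ 18 107 134]
rackface2 [ 72 104 123] [ 19 106 123]
paper [115 128 139] [ 16  44 139]
caddy [88 95 92] [43 19 95]
caddyhole [90 97 94] [43 18 97]
hole [ 72 104 124] [ 18 107 124]
```

View pics/c1.png

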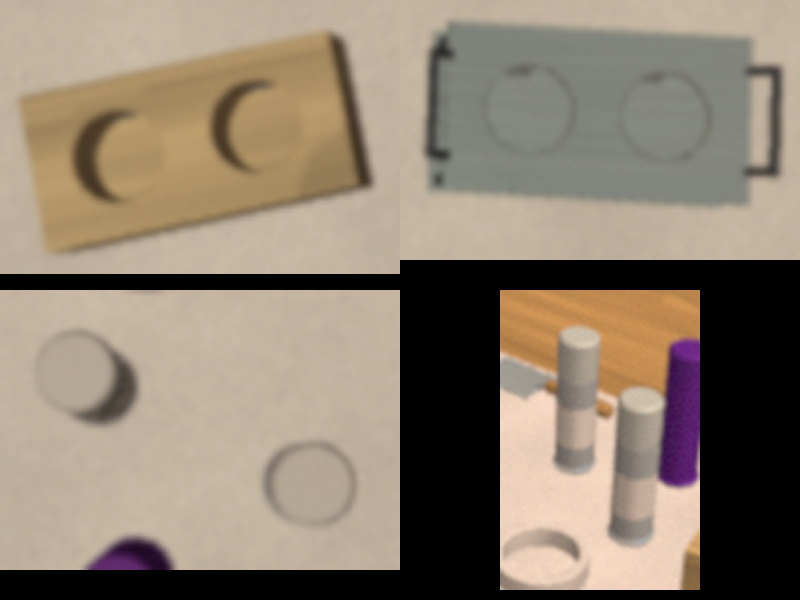

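The crops show the rack's top face clear of its dark side face, with well crescents at about (117,155) and (257,127). The caddy's hole rings are at (530,110) and (667,117), and the can tops at (77,373) and (312,484). Next I'll cast the contours onto their planes.

```bash
cat > meas.py <<'E'
from h import *
from scipy.optimize import least_squares
S=6
def up(f,u0,v0,w,h): return cv2.resize(f[v0:v0+h,u0:u0+w].astype(np.float32),(w*S,h*S),interpolation=cv2.INTER_CUBIC)
def px(c,u0,v0): c=np.asarray(c,float).reshape(-1,2); return (c+0.5)/S-0.5+[u0,v0]
def cast(n,p,z): return np.array([ray(n,u,v,z)[:2] for u,v in p])
def big(m):
    cs=cv2.findContours(m.astype(np.uint8),cv2.RETR_EXTERNAL,cv2.CHAIN_APPROX_NONE)[0]; return max(cs,key=cv2.contourArea)
def radial(n,g,u0,v0,c0,z,r0,r1,mode,angs):
    # walk rays in the metric plane z, return edge points: 'min' darkest pixel or gradient sign
    out=[]
    rs=np.arange(r0,r1,0.25)
    for a in angs:
        P=np.array([proj(n,[c0[0]+r*np.cos(a),c0[1]+r*np.sin(a),z]) for r in rs])
        q=((P-[u0,v0])+0.5)*S-0.5
        v=cv2.remap(g,q[:,0].astype(np.float32).reshape(1,-1),q[:,1].astype(np.float32).reshape(1,-1),cv2.INTER_LINEAR).ravel()
        d=np.gradient(v); k=np.argmin(v) if mode=='min' else np.argmax(d*mode)
        if 0<k<len(rs)-1: out.append([c0[0]+rs[k]*np.cos(a),c0[1]+rs[k]*np.sin(a)])
    return np.array(out)
def circ(p,R=None):
    if R: f=lambda x:np.hypot(p[:,0]-x[0],p[:,1]-x[1])-R; x0=p.mean(0)
    else: f=lambda x:np.hypot(p[:,0]-x[0],p[:,1]-x[1])-x[2]; x0=[*p.mean(0),25]
    s=least_squares(f,x0,loss='soft_l1',f_scale=0.7); return s.x.round(2),np.std(s.fun).round(2)
E
python3 - <<'E'
from meas import *
f=np.load('top.npy'); A=np.linspace(-np.pi,np.pi,72,endpoint=False)
# rack
o=(115,185); I=up(f,*o,95,65); g=I.mean(2)
sat=(I[:,:,2]-I[:,:,0])/I[:,:,2]
m=cv2.morphologyEx(((sat>.27)&(I[:,:,2]>85)).astype(np.uint8),cv2.MORPH_CLOSE,np.ones((25,25)))
p=cast('top',px(big(m),*o),60).astype(np.float32)
r=cv2.minAreaRect(p); print('rack',r); bp=cv2.boxPoints(r); 
c=np.array(r[0]); e=sorted([(np.linalg.norm(bp[1]-bp[0]),*(bp[1]-bp[0])),(np.linalg.norm(bp[2]-bp[1]),*(bp[2]-bp[1]))])[1]
d=np.array(e[1:])/e[0]; d*=np.sign(d[1]); print('axis',d,'yaw',np.degrees(np.arctan2(-d[0],d[1])))
for s in(-1,1):
    w=c+s*40*d; q=radial('top',g,*o,w,60,20,32,1,[a for a in A if np.sin(a)>0.2]); print('rackwell',s,w,circ(q,26),circ(q))
# caddy
o=(340,178); I=up(f,*o,100,65); g=I.mean(2); sat=(I[:,:,2]-I[:,:,0])/I[:,:,2]
m=cv2.morphologyEx((sat<.10).astype(np.uint8),cv2.MORPH_CLOSE,np.ones((13,13))); m=cv2.morphologyEx(m,cv2.MORPH_OPEN,np.ones((51,51)))
p=cast('top',px(big(m),*o),55).astype(np.float32)
r=cv2.minAreaRect(p); print('caddy',r)
for u,v in((530,110),(667,117)):
    w=ray('top',340+(u-400)/4,178+v/4,55)[:2]; q=radial('top',g,*o,w,55,20,32,'min',A); print('caddywell',w,circ(q,26),circ(q))
# cans
o=(210,190); I=up(f,*o,100,70); g=I.mean(2)
for u,v in((77,373),(312,484)):
    w=ray('top',210+u/4,190+(v-290)/4,165)[:2]; q=radial('top',g,*o,w,165,17,27,-1,A); print('can',w,circ(q,22.5),circ(q),'scene top',proj('scene',[*circ(q,22.5)[0],165]))
E
```

```text
rack ((517.6987915039062, 250.7159423828125), (92.63787841796875, 183.81053161621094), 10.616508483886719)
axis [-0.18423456  0.98288226] yaw 10.616509
rackwell -1 [525.06817389 211.40065002] (array([525.42, 212.38]), np.float64(0.63)) (array([525.43, 211.75,  26.51]), np.float64(0.61))Traceback (most recent call last):
  File "<stdin>", line 12, in <module>
  File "meas.py", line 14, in radial
    P=np.array([proj(n,[c0[0]+r*np.cos(a),c0[1]+r*np.sin(a),z]) for r in rs])
                ~~~~^^^^^^^^^^^^^^^^^^^^^^^^^^^^^^^^^^^^^^^^^^^
  File "h.py", line 11, in proj
    K,R,t=cal(n); q=K@(R@np.array(p,float)+t); return q[:2]/q[2]
          ~~~^^^
  File "h.py", line 4, in cal
    c=manip.calibration(n); K=np.array([[c['fx'],0,c['cx']],[0,c['fy'],c['cy']],[0,0,1.]])
ValueError: time passes only in moves, steps and waits
```

```bash
sed -i 's/^def cal/import functools\n@functools.lru_cache\ndef cal/' h.py
cat > m2.py <<'E'
from meas import *
f=np.load('top.npy'); A=np.linspace(-np.pi,np.pi,72,endpoint=False)
o=(115,185); I=up(f,*o,95,65); g=I.mean(2)
c=np.array([517.7,250.7]); d=np.array([-.1842,.9829])
for s in(-1,1):
    w=c+s*40*d; q=radial('top',g,*o,w,60,20,32,1,[a for a in A if np.sin(a)>0.2]); print('rackwell',s,w,circ(q,26),circ(q))
o=(340,178); I=up(f,*o,100,65); g=I.mean(2); sat=(I[:,:,2]-I[:,:,0])/I[:,:,2]
m=cv2.morphologyEx((sat<.10).astype(np.uint8),cv2.MORPH_CLOSE,np.ones((13,13))); m=cv2.morphologyEx(m,cv2.MORPH_OPEN,np.ones((51,51)))
p=cast('top',px(big(m),*o),55).astype(np.float32)
r=cv2.minAreaRect(p); print('caddy',r)
for u,v in((530,110),(667,117)):
    w=ray('top',340+(u-400)/4,178+v/4,55)[:2]; q=radial('top',g,*o,w,55,20,32,'min',A); print('caddywell',w,circ(q,26),circ(q))
o=(210,190); I=up(f,*o,100,70); g=I.mean(2)
for u,v in((77,373),(312,484)):
    w=ray('top',210+u/4,190+(v-290)/4,165)[:2]; q=radial('top',g,*o,w,165,17,27,-1,A); k=circ(q,22.5)
    print('can',w,k,circ(q),'scene top',proj('scene',[*k[0],165]))
E
python3 m2.py
```

```text
rackwell -1 [525.068 211.384] (array([525.28, 212.46]), np.float64(0.62)) (array([525.29, 212.03,  26.35]), np.float64(0.61))
rackwell 1 [510.332 290.016] (array([510.97, 291.13]), np.float64(0.59)) (array([510.97, 291.02,  26.09]), np.float64(0.59))
caddy ((530.4547119140625, -289.7628173828125), (187.39674377441406, 99.4249496459961), 85.10729217529297)
caddywell [ 532.81072209 -255.79954851] (array([ 533.96, -254.33]), np.float64(0.71)) (array([ 534.07, -254.25,   26.27]), np.float64(0.72))
caddywell [ 526.1560041  -336.15971957] (array([ 527.49, -333.72]), np.float64(0.53)) (array([ 527.48, -333.73,   25.96]), np.float64(0.53))
can [524.10465163  75.11891815] (array([523.59,  77.87]), np.float64(2.0)) (array([525.07,  75.69,  19.38]), np.float64(0.69)) scene top [286.76928728 172.76165917]
can [461.60361127 -47.79599775] (array([464.87, -46.09]), np.float64(1.88)) (array([462.47, -46.81,  19.59]), np.float64(0.67)) scene top [260.98800322 148.43668567]
```

The well spacings come out at 80.0 and 79.7 mm, against 80 expected. The can positions project onto the scene view within 1 px. Moving above the first can, with the fingers closing along x.

Emit:
step_arm --targets '[[[18.8, -26.6, 0, -4.1, 0], [18.8, -26.6, 0, -4.1, 0], [18.8, -26.6, 0, -4.1, 0], [18.8, -26.6, 0, -4.1, 0], [18.8, -26.6, 0, -4.1, 0], [18.8, -26.6, 0, -4.1, 0], [18.8, -26.6, 0, -4.1, 0], [18.8, -26.6, 0, -4.1, 0], [18.8, -26.6, 0, -4.1, 0], [18.8, -26.6, 0, -4.1, 0], [18.8, -26.6, 0, -4.1, 0], [18.8, -26.6, 0, -4.1, 0], [18.8, -26.6, 0, -4.1, 0], [18.8, -26.6, 0, -4.1, 0], [18.8, -26.6, 0, -4.1, 0], [18.8, -26.6, 0, -4.1, 0], [0, 0, 0, 0, 0], [0, 0, 0, 0, 0]]]' --squeeze 25

```text
time: 2.4
ee_pos: [524.9, 76.4, 231.1]
ee_rot: [0.705, 0.709, -0.0, -0.0]
force: [-0.3, 0.2, 0.3]
finger_gap: 0.999
grip_force: 0.0
```

Emit:
step_arm --targets '[[[0, -0.7, -20, 0, 0], [0, 0, -20, 0, 0], [0, 0, -20, 0, 0], [0, 0, -20, 0, 0], [0, 0, -15, 0, 0], [0, 0, -12, 0, 0], [0, 0, -8, 0, 0], [0, 0, 0, 0, 0], [0, 0, 0, 0, 0.2], [0, 0, 0, 0, 0.3], [0, 0, 0, 0, 0.4], [0, 0, 0, 0, 0.45], [0, 0, 0, 0, 0.5], [0, 0, 0, 0, 0.6], [0, 0, 0, 0, 0.6], [0, 0, 0, 0, 0.6]]]' --squeeze 25

```text
time: 4.0
ee_pos: [525.2, 75.9, 116.7]
ee_rot: [0.705, 0.709, 0.0, 0.0]
force: [0.4, 0.2, 4.9]
finger_gap: 0.523
grip_force: 25.5
```

```bash
python3 - <<'E'
from h import *
s=manip.state(); print(s['time'],s['ee_pos'],s['force'],s['moment'],s['finger_gap'],s['grip_force'])
f=manip.grab_frame('scene'); cv2.imwrite('pics/g1.png',cv2.resize(f[100:250,170:370],(800,600),interpolation=cv2.INTER_CUBIC))
E
```

```text
4.0 [525.19227878  75.90416333 116.71011808] [0.40888709 0.16581397 4.90260702] [ 0.01469769  0.15711276 -0.03263773] 0.5232448450937455 25.49186199903488
```

View pics/g1.png

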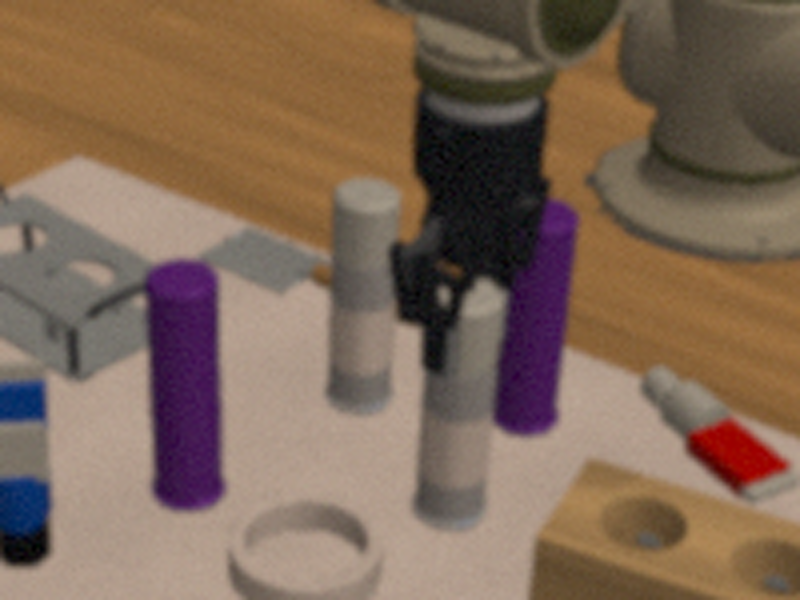

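The gripper holds the can at its upper part: the gap reads 44.5 mm and the can, at (460,400), is upright. Lifting 25 mm and weighing it.

Emit:
step_arm --targets '[[[0, 0, 3, 0, 0.6], [0, 0, 5, 0, 0.6], [0, 0, 5, 0, 0.6], [0, 0, 5, 0, 0.6], [0, 0, 5, 0, 0.6], [0, 0, 2, 0, 0.6], [0, 0, 0, 0, 0.6], [0, 0, 0, 0, 0.6], [0, 0, 0, 0, 0.6], [0, 0, 0, 0, 0.6], [0, 0, 0, 0, 0.6], [0, 0, 0, 0, 0.6], [0, 0, 0, 0, 0.6], [0, 0, 0, 0, 0.6], [0, 0, 0, 0, 0.6], [0, 0, 0, 0, 0.6]]]'

```text
time: 5.65
ee_pos: [524.9, 75.9, 141.3]
ee_rot: [0.705, 0.709, -0.0, -0.0]
force: [-1.0, 0.6, -0.8]
finger_gap: 0.517
grip_force: 25.6
```

```bash
cat > w.py <<'E'
from h import *
F=[]
for i in range(6):
    manip.grab_frame('scene'); s=manip.state(); F.append(s['force'])
print(np.mean(F,0),np.std(F,0),s['moment'],s['ee_pos'],s['finger_gap'],s['grip_force'],s['time'])
E
python3 w.py
```

```text
[ 0.17583201 -0.04637503 -1.17710122] [0.44710365 0.57364078 0.29988355] [-0.02959168 -0.07954415 -0.036537  ] [524.94430629  75.91980058 141.31100797] 0.5195341890094162 25.645793080329895 5.95
```

The reading is about −1.2 N, so this can is spent and goes to the caddy's near (+y) well.

Emit:
step_arm --targets '[[[0, 0, 13, 0, 0.6], [0, 0, 26, 0, 0.6], [0, 0, 26, 0, 0.6], [0.6, -22, 0, 0, 0.6], [0.6, -22, 0, 0, 0.6], [0.6, -22, 0, 0, 0.6], [0.6, -22, 0, 0, 0.6], [0.6, -22, 0, 0, 0.6], [0.6, -22, 0, 0, 0.6], [0.6, -22, 0, 0, 0.6], [0.6, -22, 0, 0, 0.6], [0.6, -22, 0, 0, 0.6], [0.6, -22, 0, 0, 0.6], [0.6, -22, 0, 0, 0.6], [0.6, -22, 0, 0, 0.6], [0.6, -22, 0, 0, 0.6], [0.6, -22, 0, 0, 0.6], [0.6, -22, 0, 0, 0.6], [0, 0, 0, 0, 0.6], [0, 0, 0, 0, 0.6]]]'

```text
time: 7.95
ee_pos: [533.8, -254.0, 206.1]
ee_rot: [0.705, 0.709, 0.0, -0.0]
force: [-0.6, 0.9, -1.5]
finger_gap: 0.521
grip_force: 25.8
```

```bash
python3 w.py; python3 - <<'E'
from h import *
f=manip.grab_frame('scene'); cv2.imwrite('pics/g2.png',cv2.resize(f[90:210,120:280],(800,600),interpolation=cv2.INTER_CUBIC))
E
```

```text
[ 0.06788826  0.14216274 -1.09761429] [0.22515122 0.37979382 0.23873731] [ 0.01300249 -0.01762135  0.02866823] [ 534.04816941 -253.41801421  206.45685577] 0.5238534325017288 25.834703743457794 8.25
```

View pics/g2.png

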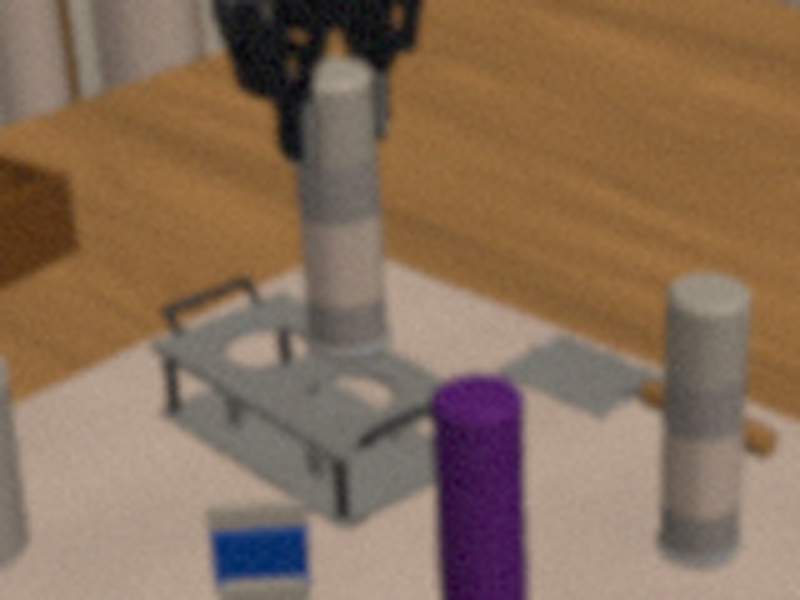

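The can hangs upright over the caddy's near hole, its foot at (345,345) in the crop. Force holds at −1.1 N, which confirms it is spent. Going down and feeling for the mouth.

Emit:
step_arm --targets '[[[0, -0.5, -10, 0, 0.6], [0, 0, -10, 0, 0.6], [0, 0, -6, 0, 0.6], [0, 0, -3, 0, 0.6], [0, 0, -1.5, 0, 0.6], [0, 0, -1, 0, 0.6], [0, 0, -1, 0, 0.6], [0, 0, -1, 0, 0.6], [0, 0, -1, 0, 0.6], [0, 0, 0, 0, 0.6]]]'

```text
time: 9.3
ee_pos: [533.9, -254.6, 171.8]
ee_rot: [0.705, 0.709, -0.0, -0.0]
force: [-0.3, 0.9, -1.0]
finger_gap: 0.521
grip_force: 25.8
```

Emit:
step_arm --targets '[[[0, 0, -0.7, 0, 0.6], [0, 0, -0.7, 0, 0.6], [0, 0, -0.7, 0, 0.6], [0, 0, -0.7, 0, 0.6], [0, 0, 0, 0, 0.6]]]'

```text
time: 9.8
ee_pos: [534.0, -254.6, 169.1]
ee_rot: [0.705, 0.709, -0.0, 0.0]
force: [0.7, -0.8, -1.2]
finger_gap: 0.519
grip_force: 25.9
```

Emit:
step_arm --targets '[[[0, 0, -1, 0, 0.6], [0, 0, -1, 0, 0.6], [0, 0, -1, 0, 0.6], [0, 0, -1, 0, 0.6], [0, 0, 0, 0, 0.6]]]'

```text
time: 10.3
ee_pos: [533.9, -254.6, 164.8]
ee_rot: [0.705, 0.709, -0.0, -0.0]
force: [-0.3, -0.9, -1.2]
finger_gap: 0.519
grip_force: 25.9
```

It slid through the mouth freely. Continuing down to the leaves.

Emit:
step_arm --targets '[[[0, 0, -2, 0, 0.6], [0, 0, -2, 0, 0.6], [0, 0, -2, 0, 0.6], [0, 0, -3, 0, 0.6], [0, 0, -3, 0, 0.6], [0, 0, -3, 0, 0.6], [0, 0, -3, 0, 0.6], [0, 0, -3, 0, 0.6], [0, 0, -2, 0, 0.6], [0, 0, -2, 0, 0.6], [0, 0, -1, 0, 0.6], [0, 0, 0, 0, 0.6]]]'

```text
time: 11.5
ee_pos: [533.9, -254.6, 138.9]
ee_rot: [0.705, 0.709, -0.0, -0.0]
force: [1.2, -1.1, -0.6]
finger_gap: 0.52
grip_force: 25.9
```

Emit:
step_arm --targets '[[[0, 0, -1, 0, 0.6], [0, 0, -1, 0, 0.6], [0, 0, -1, 0, 0.6], [0, 0, -1, 0, 0.6], [0, 0, -1, 0, 0.6], [0, 0, -1, 0, 0.6], [0, 0, 0, 0, 0.6]]]'

```text
time: 12.2
ee_pos: [534.2, -254.8, 133.9]
ee_rot: [0.705, 0.709, 0.0, 0.001]
force: [-0.4, 0.1, 6.3]
finger_gap: 0.517
grip_force: 26.6
```

Emit:
step_arm --targets '[[[0, 0, -0.7, 0, 0.6], [0, 0, -0.7, 0, 0.6], [0, 0, -0.7, 0, 0.6], [0, 0, 0, 0, 0.6]]]'

```text
time: 12.6
ee_pos: [534.1, -254.8, 131.3]
ee_rot: [0.705, 0.709, -0.0, 0.0]
force: [-0.9, -0.3, 3.4]
finger_gap: 0.52
grip_force: 26.3
```

Emit:
step_arm --targets '[[[0, 0, -1, 0, 0.6], [0, 0, -1, 0, 0.6], [0, 0, -1, 0, 0.6], [0, 0, -1, 0, 0.6], [0, 0, 0, 0, 0.6]]]'

```text
time: 13.1
ee_pos: [533.8, -254.4, 126.4]
ee_rot: [0.705, 0.709, -0.0, -0.001]
force: [0.4, -1.1, -1.5]
finger_gap: 0.518
grip_force: 25.9
```

Emit:
step_arm --targets '[[[0, 0, -0.6, 0, 0.6], [0, 0, -0.6, 0, 0.6], [0, 0, -0.6, 0, 0.6], [0, 0, 0, 0, 0.6]]]'

```text
time: 13.5
ee_pos: [533.9, -254.6, 125.0]
ee_rot: [0.705, 0.709, -0.0, -0.0]
force: [0.0, 0.5, -1.4]
finger_gap: 0.523
grip_force: 25.9
```

Emit:
step_arm --targets '[[[0, 0, -0.5, 0, 0.6], [0, 0, -0.5, 0, 0.6], [0, 0, 0, 0, 0.6]]]'

```text
time: 13.8
ee_pos: [534.1, -254.7, 124.7]
ee_rot: [0.705, 0.709, 0.0, 0.0]
force: [-0.9, 0.1, 5.2]
finger_gap: 0.52
grip_force: 26.3
```

It has bottomed at the expected height. Releasing and rising.

Emit:
step_arm --targets '[[[0, 0, 0, 0, 0.45], [0, 0, 0, 0, 0.3], [0, 0, 0, 0, 0.15], [0, 0, 0, 0, 0], [0, 0, 0, 0, 0], [0, 0, 15, 0, 0], [0, 0, 20, 0, 0], [0, 0, 25, 0, 0], [0, 0, 25, 0, 0], [0, 0, 22, 0, 0], [0, 0, 0, 0, 0]]]'

```text
time: 14.9
ee_pos: [534.8, -255.1, 234.1]
ee_rot: [0.705, 0.709, 0.0, 0.003]
force: [-0.3, 0.8, 0.9]
finger_gap: 0.998
grip_force: 0.0
```

```bash
python3 - <<'E'
from h import *
s=manip.state(); print(s['ee_pos'],s['force'],s['time'])
f=manip.grab_frame('scene'); cv2.imwrite('pics/g3.png',cv2.resize(f[90:240,120:320],(800,600),interpolation=cv2.INTER_CUBIC))
print('home top',proj('scene',[534,-254.4,173]),'foot 10 high',proj('scene',[534,-254.4,183]), proj('scene',[462.5,-46.8,165]))
E
```

```text
[ 534.77554236 -255.12965414  234.07252237] [-0.29779551  0.79263539  0.94722362] 14.9
home top [186.91110288 131.61306371] foot 10 high [186.67538621 128.31777988] [261.32355782 148.04431664]
```

View pics/g3.png

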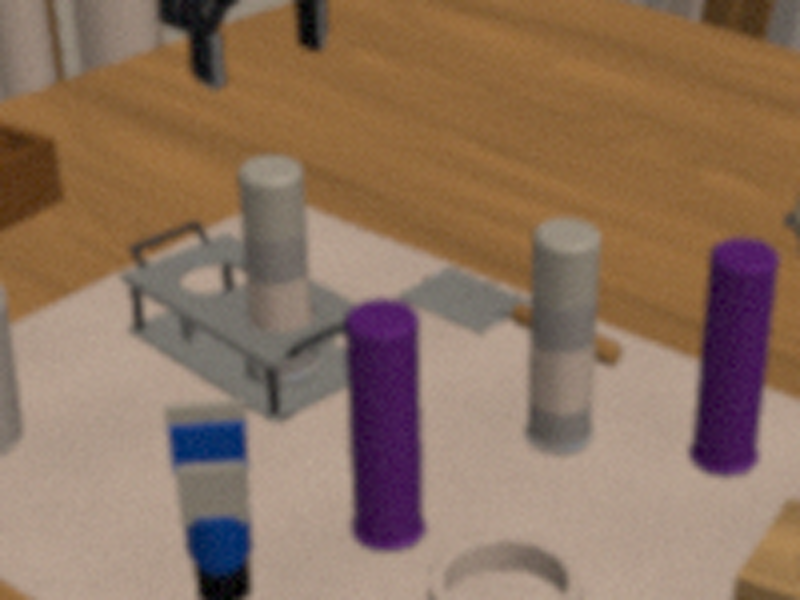

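The can stands home in the caddy: its top at (272,168) in the crop is (188,132) in the full frame, against (187,131.6) predicted. Going to the second can.

Emit:
step_arm --targets '[[[-7.2, 20.8, 0, 0, 0], [-7.2, 20.8, 0, 0, 0], [-7.2, 20.8, 0, 0, 0], [-7.2, 20.8, 0, 0, 0], [-7.2, 20.8, 0, 0, 0], [-7.2, 20.8, 0, 0, 0], [-7.2, 20.8, 0, 0, 0], [-7.2, 20.8, 0, 0, 0], [-7.2, 20.8, 0, 0, 0], [-7.2, 20.8, 0, 0, 0], [0, 0, 0, 0, 0], [0, 0, 0, 0, 0], [0, 0, 0, 0, 0], [0, 0, 0, 0, 0]]]'

```text
time: 16.35
ee_pos: [462.1, -47.2, 230.7]
ee_rot: [0.705, 0.709, -0.0, -0.0]
force: [-0.8, -0.7, 1.0]
finger_gap: 1.003
grip_force: 0.0
```

Emit:
step_arm --targets '[[[0.4, 0.3, -20, 0, 0], [0, 0, -20, 0, 0], [0, 0, -20, 0, 0], [0, 0, -20, 0, 0], [0, 0, -15, 0, 0], [0, 0, -12, 0, 0], [0, 0, -7.5, 0, 0], [0, 0, 0, 0, 0], [0, 0, 0, 0, 0.2], [0, 0, 0, 0, 0.3], [0, 0, 0, 0, 0.4], [0, 0, 0, 0, 0.45], [0, 0, 0, 0, 0.5], [0, 0, 0, 0, 0.6], [0, 0, 0, 0, 0.6], [0, 0, 0, 0, 0.6]]]' --squeeze 25

```text
time: 17.95
ee_pos: [462.5, -46.4, 117.0]
ee_rot: [0.705, 0.709, 0.0, 0.0]
force: [-1.4, 0.8, 5.8]
finger_gap: 0.517
grip_force: 25.2
```

Emit:
step_arm --targets '[[[0, 0, 3, 0, 0.6], [0, 0, 5, 0, 0.6], [0, 0, 5, 0, 0.6], [0, 0, 5, 0, 0.6], [0, 0, 5, 0, 0.6], [0, 0, 2, 0, 0.6], [0, 0, 0, 0, 0.6], [0, 0, 0, 0, 0.6], [0, 0, 0, 0, 0.6], [0, 0, 0, 0, 0.6], [0, 0, 0, 0, 0.6], [0, 0, 0, 0, 0.6], [0, 0, 0, 0, 0.6], [0, 0, 0, 0, 0.6], [0, 0, 0, 0, 0.6], [0, 0, 0, 0, 0.6]]]'

```text
time: 19.55
ee_pos: [462.3, -46.3, 141.6]
ee_rot: [0.705, 0.709, 0.0, -0.0]
force: [0.8, -0.1, -1.6]
finger_gap: 0.522
grip_force: 25.7
```

```bash
python3 w.py
```

```text
[ 0.09033343  0.0106506  -1.14657492] [0.91589826 0.50072178 0.68942966] [ 0.04113051 -0.00038309  0.01415306] [462.34589317 -46.27427585 141.63359206] 0.5220612191817107 25.699216425418854 19.85
```

The second can also reads about −1.15 N, far from the 3 N or more of a full can, so it is spent as well. Taking it round the seated can to the caddy's far (−y) well.

Emit:
step_arm --targets '[[[0, 0, 13, 0, 0.6], [0, 0, 26, 0, 0.6], [0, 0, 26, 0, 0.6], [0, -20.5, 0, 0, 0.6], [0, -20.5, 0, 0, 0.6], [0, -20.5, 0, 0, 0.6], [0, -20.5, 0, 0, 0.6], [0, -20.5, 0, 0, 0.6], [0, -20.5, 0, 0, 0.6], [0, -20.5, 0, 0, 0.6], [0, -20.5, 0, 0, 0.6], [0, -20.5, 0, 0, 0.6], [0, -20.5, 0, 0, 0.6], [0, -20.5, 0, 0, 0.6], [0, -20.5, 0, 0, 0.6], [0, -20.5, 0, 0, 0.6], [0, -20.5, 0, 0, 0.6]]]'

```text
time: 21.55
ee_pos: [462.3, -334.7, 206.6]
ee_rot: [0.705, 0.709, 0.0, -0.0]
force: [0.6, 0.1, -0.5]
finger_gap: 0.522
grip_force: 25.8
```

Emit:
step_arm --targets '[[[16.3, 0, 0, 0, 0.6], [16.3, 0, 0, 0, 0.6], [16.3, 0, 0, 0, 0.6], [16.3, 0, 0, 0, 0.6], [0, 0, 0, 0, 0.6], [0, 0, 0, 0, 0.6], [0, 0, 0, 0, 0.6], [0, 0, 0, 0, 0.6]]]'

```text
time: 22.35
ee_pos: [527.0, -333.5, 206.8]
ee_rot: [0.705, 0.709, -0.0, -0.0]
force: [-0.3, 0.1, -1.5]
finger_gap: 0.523
grip_force: 25.9
```

```bash
python3 w.py;python3 w.py; python3 - <<'E'
from h import *
f=manip.grab_frame('scene'); cv2.imwrite('pics/g4.png',cv2.resize(f[75:195,90:250],(800,600),interpolation=cv2.INTER_CUBIC))
E
```

```text
[ 0.28811002  0.14016343 -0.86132211] [0.30340057 0.30423571 0.49107501] [-0.02656529  0.01574513 -0.06999313] [ 527.44061276 -333.29904295  206.69953015] 0.5247486741305059 25.944249629974365 22.65
[ 0.04754376 -0.19523134 -1.03272323] [0.43374018 0.5194348  0.52754978] [-0.00110925  0.01610198  0.01634711] [ 527.5446354  -333.27337523  206.59298742] 0.5220047255036306 25.943420827388763 22.95
```

View pics/g4.png

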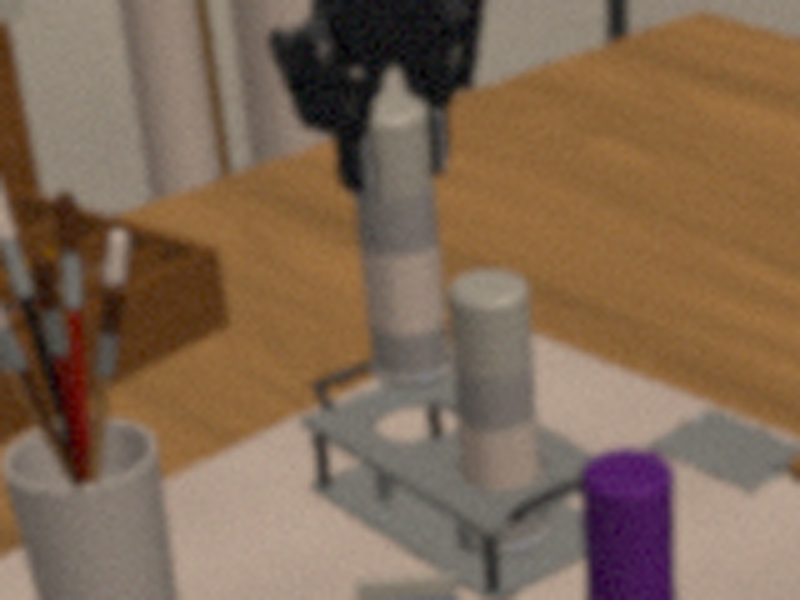

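The second can is lifted, upright over the far hole, with its foot at (415,378) in the crop. The mean force of about −1 N confirms it is spent. The jar and the seated can are clear. Going down.

Emit:
step_arm --targets '[[[0, -0.2, -10, 0, 0.6], [0, 0, -10, 0, 0.6], [0, 0, -6, 0, 0.6], [0, 0, -3, 0, 0.6], [0, 0, -1.5, 0, 0.6], [0, 0, -1, 0, 0.6], [0, 0, -1, 0, 0.6], [0, 0, -1, 0, 0.6], [0, 0, -0.7, 0, 0.6], [0, 0, -0.7, 0, 0.6], [0, 0, 0, 0, 0.6]]]'

```text
time: 24.1
ee_pos: [527.5, -333.5, 171.7]
ee_rot: [0.705, 0.709, -0.0, -0.0]
force: [0.6, 0.2, -1.2]
finger_gap: 0.517
grip_force: 25.9
```

Emit:
step_arm --targets '[[[0, 0, -0.7, 0, 0.6], [0, 0, -0.7, 0, 0.6], [0, 0, -0.7, 0, 0.6], [0, 0, 0, 0, 0.6]]]'

```text
time: 24.5
ee_pos: [527.5, -333.4, 169.5]
ee_rot: [0.705, 0.709, -0.0, -0.0]
force: [0.6, 0.3, -0.9]
finger_gap: 0.52
grip_force: 25.9
```

Emit:
step_arm --targets '[[[0, 0, -1, 0, 0.6], [0, 0, -1, 0, 0.6], [0, 0, -1, 0, 0.6], [0, 0, -1, 0, 0.6], [0, 0, 0, 0, 0.6]]]'

```text
time: 25.0
ee_pos: [527.5, -333.4, 165.4]
ee_rot: [0.705, 0.709, -0.0, -0.0]
force: [-0.8, 0.3, -0.6]
finger_gap: 0.519
grip_force: 25.9
```

Through the mouth. Continuing to the leaves.

Emit:
step_arm --targets '[[[0, 0, -2, 0, 0.6], [0, 0, -2, 0, 0.6], [0, 0, -2, 0, 0.6], [0, 0, -3, 0, 0.6], [0, 0, -3, 0, 0.6], [0, 0, -3, 0, 0.6], [0, 0, -3, 0, 0.6], [0, 0, -3, 0, 0.6], [0, 0, -2, 0, 0.6], [0, 0, -2, 0, 0.6], [0, 0, -1, 0, 0.6], [0, 0, 0, 0, 0.6]]]'

```text
time: 26.2
ee_pos: [527.5, -333.4, 139.5]
ee_rot: [0.705, 0.709, 0.0, -0.0]
force: [0.5, -0.5, -0.5]
finger_gap: 0.519
grip_force: 25.9
```

Emit:
step_arm --targets '[[[0, 0, -1, 0, 0.6], [0, 0, -1, 0, 0.6], [0, 0, -1, 0, 0.6], [0, 0, -1, 0, 0.6], [0, 0, -1, 0, 0.6], [0, 0, -1, 0, 0.6], [0, 0, 0, 0, 0.6]]]'

```text
time: 26.9
ee_pos: [527.7, -333.7, 134.6]
ee_rot: [0.705, 0.709, -0.0, 0.001]
force: [-1.1, 0.8, 5.5]
finger_gap: 0.52
grip_force: 26.7
```

Emit:
step_arm --targets '[[[0, 0, -0.7, 0, 0.6], [0, 0, -0.7, 0, 0.6], [0, 0, -0.7, 0, 0.6], [0, 0, -0.7, 0, 0.6], [0, 0, 0, 0, 0.6]]]'

```text
time: 27.4
ee_pos: [527.7, -333.7, 131.5]
ee_rot: [0.705, 0.709, -0.0, 0.001]
force: [-0.9, 0.7, 4.7]
finger_gap: 0.519
grip_force: 26.5
```

Emit:
step_arm --targets '[[[0, 0, -1, 0, 0.6], [0, 0, -1, 0, 0.6], [0, 0, -1, 0, 0.6], [0, 0, -1, 0, 0.6], [0, 0, 0, 0, 0.6]]]'

```text
time: 27.9
ee_pos: [527.4, -333.3, 126.3]
ee_rot: [0.705, 0.709, 0.0, -0.0]
force: [0.1, 0.1, -1.6]
finger_gap: 0.516
grip_force: 25.9
```

Emit:
step_arm --targets '[[[0, 0, -0.6, 0, 0.6], [0, 0, -0.6, 0, 0.6], [0, 0, -0.5, 0, 0.6], [0, 0, 0, 0, 0.6]]]'

```text
time: 28.3
ee_pos: [527.6, -333.5, 125.1]
ee_rot: [0.705, 0.709, -0.0, 0.0]
force: [0.4, 0.2, -0.4]
finger_gap: 0.521
grip_force: 26.1
```

Emit:
step_arm --targets '[[[0, 0, -0.5, 0, 0.6], [0, 0, -0.3, 0, 0.6], [0, 0, 0, 0, 0.6]]]'

```text
time: 28.6
ee_pos: [527.6, -333.6, 125.1]
ee_rot: [0.705, 0.709, -0.0, 0.0]
force: [-1.1, -0.2, 4.5]
finger_gap: 0.52
grip_force: 26.5
```

Bottomed. Releasing and rising.

Emit:
step_arm --targets '[[[0, 0, 0, 0, 0.45], [0, 0, 0, 0, 0.3], [0, 0, 0, 0, 0.15], [0, 0, 0, 0, 0], [0, 0, 0, 0, 0], [0, 0, 15, 0, 0], [0, 0, 20, 0, 0], [0, 0, 25, 0, 0], [0, 0, 25, 0, 0], [0, 0, 25, 0, 0], [0, 0, 20, 0, 0], [0, 0, 0, 0, 0], [0, 0, 0, 0, 0], [0, 0, 0, 0, 0], [0, 0, 0, 0, 0]]]'

```text
time: 30.1
ee_pos: [527.3, -333.3, 253.1]
ee_rot: [0.705, 0.709, -0.0, -0.001]
force: [0.5, 0.3, 0.3]
finger_gap: 0.996
grip_force: 0.0
```

```bash
python3 w.py; python3 - <<'E'
from h import *
f=manip.grab_frame('scene'); cv2.imwrite('pics/g5.png',cv2.resize(f[75:195,90:250],(800,600),interpolation=cv2.INTER_CUBIC))
for p in([534,-254.3],[527.5,-333.6]): print((proj('scene',[*p,173])-[90,75])*5)
E
```

```text
[-0.0730555  -0.3923573   0.30645115] [0.38864782 0.23469809 0.45913024] [ 0.02387762 -0.00469673  0.01785678] [ 527.53604172 -333.46300118  254.15727547] 1.0036664578372119 0.0 30.4
[484.68052677 283.11649827]
[397.50419631 240.4666956 ]
```

View pics/g5.png

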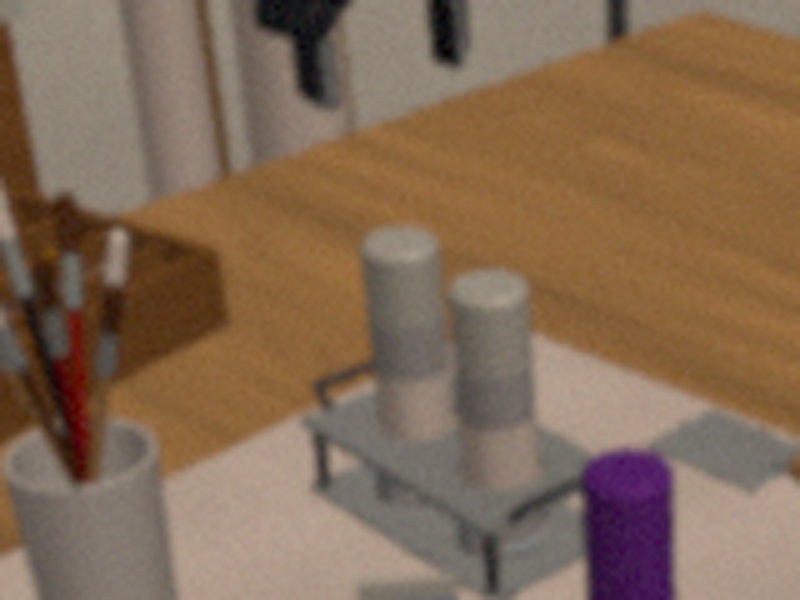

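Both cans stand home and upright in the caddy: their tops at (400,243) and (489,286) match the predicted (397,240) and (485,283). The gripper is clear, so I'm handing in.

```bash
python3 -c "
from cell import manip
print(manip.sign_off())"
```

```text
the job is handed in; nothing more can be done
None
```

Both cans weighed about 1 N, so I judged both spent; they are seated fully home in the steel caddy's two wells and let go of, and the job is handed in at about 30 s (no verdict was returned).

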